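# Hook the drip grate into the shelf caddy

### The arm

A 7-joint arm with a two-finger parallel gripper is mounted at the origin on the work surface. World frame = base frame: x ahead of the robot, y to its left, z up, the work surface at z = 0. Lengths are in m, angles in rad, forces in N, time in s.
With the tool pointing down it reaches from about 0.4 to 0.875 m from the base axis. Payload 4.4 kg.
Tool frame: the origin (TCP) lies at the very end of the fingers, on their centre line; the grasp point (between the pads) lies 19 mm behind it (r.hold_point_z is the distance from the TCP to the grasp point, in m); z points along the fingers, y is the direction in which the jaws open and shut (so a half turn about z gives the same grasp; the last joint's range is limited). The gripper opens to 85 mm and grips with 20 to 120 N. Pads are 22 mm wide; open, the fingers measure 114 mm over their backs; the gripper's body (76 mm by 85 mm) begins 54 mm behind the grasp point. The pads swing forward as they close: fully open they stand 13 mm farther back than shut.
Start: joints at [-1.367, 0.628, 0.038, 1.517, -0.027, 0.996, -0.02], TCP at [0.173, 0.627, 0.231] pointing down, gripper open.
Joint ranges: [-3.06, 3.06], [-0.37, 2.12], [-1.25, 1.32], [0.18, 2.47], [-1.1, 4.24], [0.23, 1.98], [-2.94, 2.94]. Speed limits (rad/s): [2.57, 2.57, 3.14, 3.14, 3.14, 3.14, 3.14].

### API

Orientations are given as [roll, pitch, yaw] about the fixed x, y, z axes, in that order (R = Rz(yaw) Ry(pitch) Rx(roll)).
In Python, from bench import r gives the robot as it stands.
- The arm moves only by the tool drive_tool, never from a script. Its argument "series" is a list that holds one entry, the list of rows, each a list of 5 numbers: the shift along the tool's x, y, z in mm, then the turn about the tool's z in degrees, then the opening, from 0 (shut) to 1 (fully open). A call has exactly 5 rows; each row is the pose to reach, as a shift and turn from the pose measured when the call began, along the tool's axes at that moment; what a row does not reach only later rows make up. A row lasts 1/12 s, in which the tool goes at most 41.7 mm and 7.16 degrees, less where a joint would pass 70% of its speed; a pose out of reach is approached as far as the arm can. A call with a gripper value outside its range is refused whole. The fingers move at their own pace and stop on an object; "grip_force" is the grip in N (left out, the last holds). Time passes only in rows, so rows that repeat a pose let the fingers close, or fill a call up. It gives the time, the measured TCP pose, the force and the opening at its end, in the units of the state.
- r.get_state(): the state, without advancing time (a new reading comes with each control period).
- r.grab_frame(name): name is "scene" or "top" or "wrist"; returns (picture, depth): 480x640x3 uint8, blue, green, red; 480x640 float32, m along the optical axis (not along the pixel's ray), 0 where there is no reading.
- r.get_calibration(name): a dict with "camera_matrix" (3x3 intrinsics, pixels), "extrinsics" (4x4, takes a point from camera to world coordinates); the wrist camera has in their place "tool_from_camera" (4x4, takes a point from camera to tool coordinates, whose origin is the TCP and whose axes are the flange's). Camera axes: x right, y down, z forward; pixel columns grow to the right and rows downward; lengths in m; the calibration is good to about 2 mm. A picture is of the moment at which its call begins: read the wrist's pose just before it. get_calibration takes no time and is no camera call.
- r.sign_off(): hands the job in, once; it reports no verdict.
The state is a dict: "t": time; "q": joint angles; "joint_vel": joint speeds; "joint_efforts": joint torques, N m; "eef_pos": TCP position; "orientation": TCP orientation; "force": force on the tool from outside, world axes, zero at the start; "ft_torque": the same for the moment, N m; "finger_gap": finger opening in m.
Only numpy, scipy, OpenCV 4.12 (cv2) and the standard library are available. Lean on these libraries where they do the work, as an engineer would, in place of code of your own. Each camera call takes 0.05 s, during which the arm holds its last target.

### The job

Put the slotted grey drip grate with the orange handle back into the white caddy clamped to the shelf: with the grate tilted, hook its orange tongue under the caddy's black lip, then swing the other end down gently, without letting it drop, until the grate lies flat on the ledges, and let go. Leave the plain white cover with the blue handle where it is.

Things in the scene. Friction and masses are not known exactly. Their poses are not given: they have to be found in the camera images.
- grate: Loose slotted grey grate, 0.17-0.34 kg, flat on the counter left or right, tongue towards the robot (yaw within 0.5 rad). 160 (x, with tongue) x 110 (y) x 6 mm. Origin: middle of its underside, z up. Orange handle above the origin: bar 12 mm thick (x), 70 long (y), 42 to 62 mm above the underside, on a 12 mm post at each end; grip from above across the 12 mm, fingers closing along x.
- grate_tongue (a point): Middle of the tip of the grate's orange tongue (its -x end, 20 mm long, 80 wide, 6 thick): x = -80, z = 3 mm in the grate's frame, same axes. It belongs under the caddy's lip, grate x along caddy x; seated, the grate has 20 mm of play along x, 30 along y. The caddy's opening is too short to drop it in level: tongue first, tilted (about 12 degrees suits).
- caddy: Fixed white caddy. Bay 180 (x) x 140 mm (y) inside; origin: its middle at ledge height, 100 mm over the counter; x away from the robot (yaw within 0.12), z up. Black lip: x -90 to -62 mm, underside 20, top 24 mm above the ledges; other walls 20 high. Ledges: x -90 to -35 and 50 to 90, between them a well. Beside (|y| 75-142, x 20-90) jar, dabba to 50 up; shelf at x > 95, things on it to 90 up.
- cover: Bystander: plain unslotted white cover with blue handle and blue tongue, otherwise of the grate's shape, size and frame; lies on the counter on the other side of the caddy. Leave it.

How it is judged:
On the way:
1. the tongue is under the lip while the grate is still tilted (tongue end lower by more than 4 degrees) (x of grate_tongue in the frame of caddy between -0.095 and -0.066 m and y of grate_tongue in the frame of caddy between -0.07 and 0.07 m and z of grate_tongue in the frame of caddy between -0.004 and 0.02 m and angle between grate's own z axis and vertical above 0.07 rad), for 0.1 s.
At the end, for the whole second after the job is handed in: The slotted grate lies flat (within 3 degrees) on the caddy's ledges (within 5 mm in height), its tongue under the black lip (tip at least 4 mm behind the lip's edge), turned less than 11 degrees from the caddy, at rest; the plain cover is within 20 mm of where it was (x of grate_tongue in the frame of caddy between -0.095 and -0.066 m and y of grate_tongue in the frame of caddy between -0.07 and 0.07 m and z of grate_tongue in the frame of caddy between -0.004 and 0.02 m and angle between grate's own z axis and vertical below 0.06 rad and z of grate in the frame of caddy between -0.004 and 0.005 m and angle between the x axis of grate and the x axis of caddy, either way round below 0.2 rad and linear speed of grate below 0.02 m/s and angular speed of grate below 0.1 rad/s and distance of cover from where it was at the start of the episode below 0.02 m); the robot touches nothing.
It fails at once if the grate is let fall: it swings down at more than 3.5 rad/s at the caddy (angular speed of grate above 3.5 rad/s and horizontal distance between grate and caddy below 0.08 m and z of grate in the frame of caddy below 0.08 m).
It fails at once if the plain cover is moved by more than 20 mm (distance of cover from where it was at the start of the episode above 0.02 m).
It also fails if it takes over 42 s, if anything falls off the work surface, if the arm or the gripper's body presses on something with over 40 N, if the wrist force passes 120 N, or if a joint passes its speed limit or range.

## Working session

There is one attempt and no reset: what is moved stays moved. The work goes in short steps, Python scripts to look and compute and a tool call to move; the robot and the scene stay as the last step left them, time stands still between calls to the robot, and variables do not carry over. Pictures are saved under pics/ and viewed, and the job is handed in when it is done.

Besides the shell and the picture viewer there is one more tool, called by a JSON object that holds its "api" and its "payload", one argument or row to a line. drive_tool: Moves the arm, as the interface text tells. Its arguments: {"type":"object","properties":{"series":{"type":"array"},"grip_force":{"type":"number"}},"required":["series"]}

```bash
ls; mkdir -p pics; python3 - <<'E'
from bench import r
import cv2
print(r.get_state())
for n in("scene","top"):
    p,d=r.grab_frame(n);cv2.imwrite(f"pics/{n}0.png",p)
    import numpy as np
    np.save(f"pics/{n}0.npy",d)
    c=r.get_calibration(n);print(c)
print(r.get_calibration("wrist"),r.hold_point_z)
E
```

```text
pics
{'t': 0.0, 'q': array([-1.36684082,  0.62930231,  0.03841608,  1.51839968, -0.02702132,
        0.99632783, -0.02003164]), 'joint_vel': array([-0.00230993,  0.00039499, -0.00086887,  0.00059955, -0.00190301,
       -0.00106249,  0.00096708]), 'joint_efforts': array([-6.40234757e-04, -5.63389957e+01,  1.22610804e+00, -1.93445510e+01,
        1.10630871e-02,  1.02541811e-02, -1.52011881e-05]), 'eef_pos': array([0.17300144, 0.62588094, 0.2304069 ]), 'orientation': array([-3.13967224e+00, -9.05061381e-06,  2.87181411e+00]), 'force': array([-0.15233866, -0.05848778, -0.72288476]), 'ft_torque': array([-0.02860018, -0.00231896, -0.05361561]), 'finger_gap': 0.08559600727344435}
{'camera_matrix': array([[587.69213083,   0.        , 315.57829229],
       [  0.        , 587.69213083, 239.73731695],
       [  0.        ,   0.        ,   1.        ]]), 'extrinsics': array([[-0.33614024,  0.51356625, -0.78946783,  1.44336631],
       [ 0.94179607,  0.18816036, -0.27859621,  0.30210254],
       [ 0.00546895, -0.83716509, -0.54692294,  0.77080187],
       [ 0.        ,  0.        ,  0.        ,
[... 291 characters left out ...]
556212,  0.00620606, -0.0041102 ],
       [-0.00739471, -0.07752554, -0.99696294,  1.05124192],
       [ 0.        ,  0.        ,  0.        ,  1.        ]])}
{'camera_matrix': array([[353.90847996,   0.        , 318.15039388],
       [  0.        , 353.90847996, 239.37648859],
       [  0.        ,   0.        ,   1.        ]]), 'tool_from_camera': array([[ 7.79931610e-04, -9.61007708e-01, -2.76520483e-01,
         6.96602048e-02],
       [ 9.99998871e-01,  3.94289923e-04,  1.45021833e-03,
         9.28767734e-04],
       [-1.28464176e-03, -2.76521302e-01,  9.61006930e-01,
        -1.42564810e-01],
       [ 0.00000000e+00,  0.00000000e+00,  0.00000000e+00,
         1.00000000e+00]])} 0.0187
```

View pics/scene0.png

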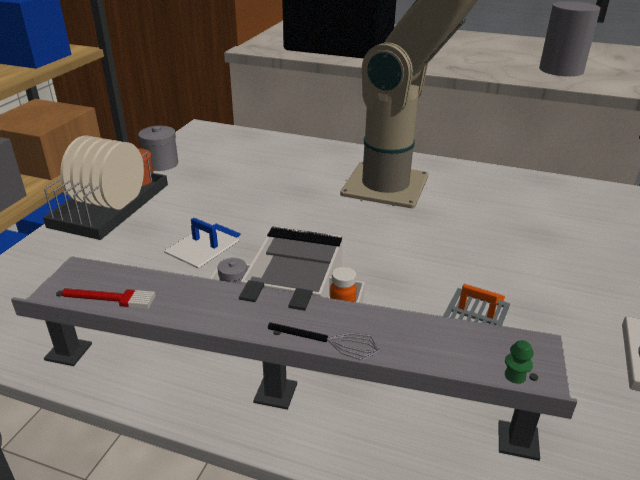

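View pics/top0.png

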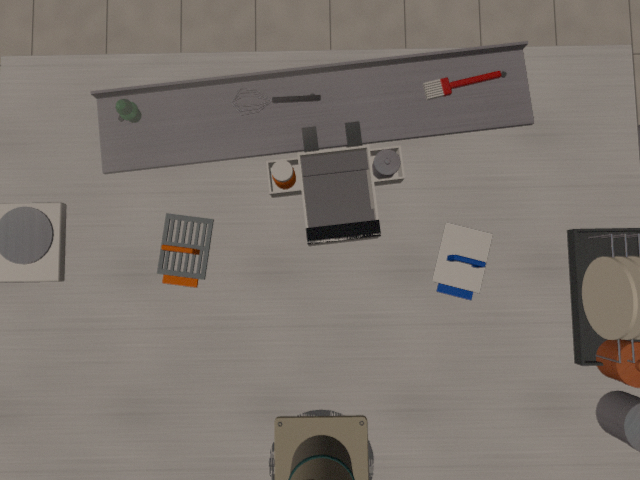

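```bash
python3 - <<'E'
import cv2
p=cv2.imread("pics/top0.png")
cv2.imwrite("pics/g.png",cv2.resize(p[200:300,140:230],None,fx=6,fy=6,interpolation=cv2.INTER_CUBIC))
cv2.imwrite("pics/c.png",cv2.resize(p[120:250,255:415],None,fx=4.5,fy=4.5,interpolation=cv2.INTER_CUBIC))
E
```

```text
(no output)
```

View pics/g.png

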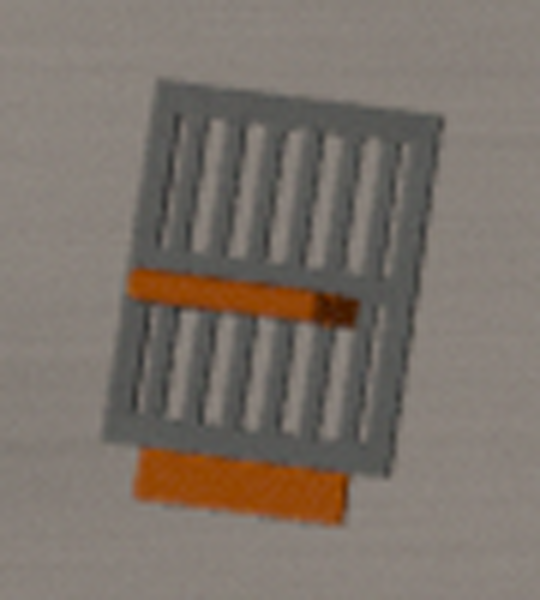

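View pics/c.png

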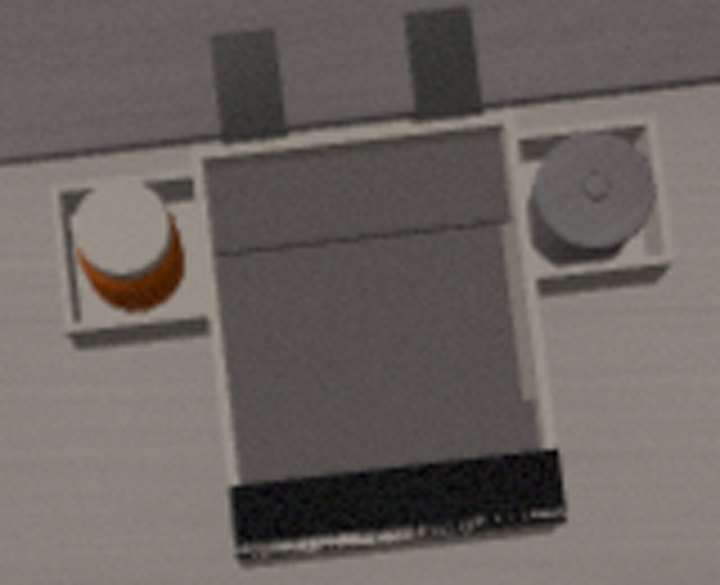

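```bash
cat > h.py <<'E'
import numpy as np
from bench import r
def ray(name,uv,z):
    c=r.get_calibration(name);K=c["camera_matrix"];T=c["extrinsics"]
    uv=np.atleast_2d(uv).astype(float)
    d=np.c_[uv,np.ones(len(uv))]@np.linalg.inv(K).T@T[:3,:3].T
    o=T[:3,3];return o+d*((z-o[2])/d[:,2])[:,None]
E
python3 - <<'E'
from h import *
g=np.array([(158,80),(443,116),(388,477),(105,440),(136,497),(344,522)])/6+[140,200]-[.42,.42]
P=ray("top",g,.006);print(P.round(4))
print("dims",np.linalg.norm(P[0]-P[1]),np.linalg.norm(P[1]-P[2]),np.linalg.norm(P[2]-P[3]),np.linalg.norm(P[3]-P[0]),np.linalg.norm(P[4]-P[5]))
fx=(P[0]+P[1])/2;bx=(P[2]+P[3])/2;tx=(P[4]+P[5])/2
print(fx,bx,tx)
a=fx-tx;print("yaw",np.arctan2(a[1],a[0]),np.linalg.norm(a)); e=(P[0]-P[1]);print("yaw y",np.arctan2(-e[0],e[1])); print("origin",(fx+tx)/2)
b=np.array([(130,285),(316,304)])/6+[140,200]-.42
h=ray("top",b,.062);print("bar",h)
c=np.array([(232,487),(557,451),(237,550),(566,518),(203,158),(503,126)])/4.5+[255,120]-.4
L=ray("top",c[:4],.124);W=ray("top",c[4:],.12);print(L.round(4),W.round(4))
e=L[0]-L[1];print("lip",np.linalg.norm(e),np.arctan2(-e[0],e[1])); e=W[0]-W[1];print("wall",np.linalg.norm(e),np.arctan2(-e[0],e[1]))
m=(W.mean(0)-L[:2].mean(0));print("len",np.linalg.norm(m),np.arctan2(m[1],m[0]))
D=np.load("pics/top0.npy");T=r.get_calibration("top")["extrinsics"];K=r.get_calibration("top")["camera_matrix"]
for u,v in [(340,232),(340,155),(340,190),(283,172),(388,160),(167,275),(181,281),(180,249)]:
    z=D[v,u];p=T@np.r_[np.linalg.inv(K)@[u,v,1]*z,1];print(u,v,p[:3].round(4))
E
```

```text
[[0.5643 0.3481 0.006 ]
 [0.5486 0.2387 0.006 ]
 [0.4113 0.2592 0.006 ]
 [0.4269 0.3668 0.006 ]
 [0.4052 0.3548 0.006 ]
 [0.3946 0.2758 0.006 ]]
dims 0.11053217975462777 0.13883685860259462 0.10873097778344142 0.1386134121302882 0.07968077083107661
[0.55644648 0.2933882  0.006     ] [0.41911869 0.31300779 0.006     ] [0.39990201 0.31529614 0.006     ]
yaw -0.1390439906424615 0.15807001871287035
yaw y -0.14193106608765121
origin [0.47817424 0.30434217 0.006     ]
bar [[0.48188266 0.33856855 0.062     ]
 [0.47398239 0.27132607 0.062     ]]
[[ 0.5123  0.0227  0.124 ]
 [ 0.5263 -0.1242  0.124 ]
 [ 0.4837  0.0208  0.124 ]
 [ 0.4959 -0.1275  0.124 ]] [[ 0.6646  0.0341  0.12  ]
 [ 0.6772 -0.1038  0.12  ]]
lip 0.14752477659078206 0.09507928884182794
wall 0.1384290098637107 0.0911451089262193
len 0.15251410077683078 0.10455801496620841
340 232 [ 0.5028 -0.0459  0.1224]
340 155 [ 0.668  -0.05    0.0996]
340 190 [ 0.6005 -0.0504  0.0617]
283 172 [0.6229 0.0669 0.1461]
388 160 [ 0.6474 -0.1459  0.1317]
167 275 [0.4218 0.344  0.0065]
181 281 [0.4077 0.3128 0.0035]
180 249 [0.477  0.2973 0.0638]
```

{"api": "drive_tool", "payload": {
  "series": [
    [[-38,-23,10,-1.5,1],[-76,-46,20,-3,1],[-114,-69,30,-4.5,1],[-152,-92,40,-6,1],[-190,-114,50,-7.4,1]]
  ]
}}

```text
t: 0.52
eef_pos: [0.3134, 0.4771, 0.1843]
orientation: [-3.139, -0.0, 3.003]
force: [0.4, 0.5, -0.2]
finger_gap: 0.0852
```

```bash
cat >> h.py <<'E'
def to(x,y,z,yaw):
    s=r.get_state();p=s["eef_pos"];o=s["orientation"]
    from scipy.spatial.transform import Rotation as Rn
    R=Rn.from_euler("xyz",o).as_matrix()
    d=R.T@(np.array([x,y,z])-p)*1000
    t=-np.degrees((yaw-o[2]+np.pi)%(2*np.pi)-np.pi)
    print("t",s["t"],"pos",p.round(4),"rpy",o.round(4),"gap",round(s["finger_gap"],4),"F",s["force"].round(1),"\nshift",d.round(1),"turn",round(t,2))
E
python3 -c "
from h import *
to(.478,.3045,.12,3.0018)"
```

```text
t 0.5167 pos [0.3134 0.4771 0.1843] rpy [-3.1392e+00 -4.0000e-04  3.0030e+00] gap 0.0852 F [ 0.4  0.5 -0.2] 
shift [-186.9 -148.    64.6] turn 0.07
```

{"api": "drive_tool", "payload": {
  "series": [
    [[-31,-25,5,0,1],[-62,-50,10,0,1],[-93,-75,15,0,1],[-124,-99,20,0,1],[-156,-123,25,0,1]]
  ]
}}

```text
t: 0.93
eef_pos: [0.4515, 0.3319, 0.1591]
orientation: [-3.139, -0.001, 3.003]
force: [2.2, 1.0, -0.5]
finger_gap: 0.0853
```

{"api": "drive_tool", "payload": {
  "series": [
    [[-16,-12,15,0,1],[-31,-25,25,0,1],[-31,-25,30,0,1],[-31,-25,30,0,1],[-31,-25,30,0,1]]
  ]
}}

```text
t: 1.35
eef_pos: [0.4777, 0.3037, 0.1288]
orientation: [-3.139, -0.002, 3.004]
force: [-0.1, 0.5, -0.4]
finger_gap: 0.0854
```

```bash
python3 - <<'E'
from h import *
import cv2
to(.478,.3045,.03,3.0018)
p,d=r.grab_frame("wrist");cv2.imwrite("pics/w1.png",p)
p,d=r.grab_frame("top");cv2.imwrite("pics/t1.png",cv2.resize(p[180:310,100:260],None,fx=4.5,fy=4.5))
E
```

```text
t 1.35 pos [0.4777 0.3037 0.1288] rpy [-3.1389e+00 -2.5000e-03  3.0042e+00] gap 0.0854 F [-0.1  0.5 -0.4] 
shift [-0.4  1.1 98.8] turn 0.14
```

View pics/w1.png

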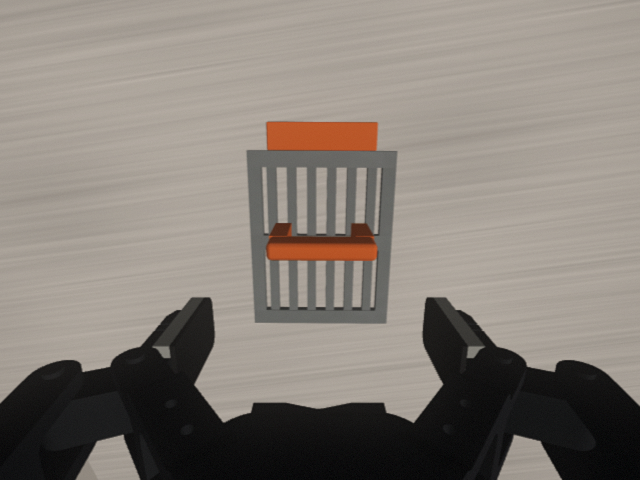

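```bash
python3 - <<'E'
from h import *
from scipy.spatial.transform import Rotation as Rn
s=r.get_state();c=r.get_calibration("wrist")
T=np.eye(4);T[:3,:3]=Rn.from_euler("xyz",s["orientation"]).as_matrix();T[:3,3]=s["eef_pos"]
T=T@c["tool_from_camera"]
def w(u,v,z):
    d=T[:3,:3]@np.linalg.inv(c["camera_matrix"])@[u,v,1];return (T[:3,3]+d*(z-T[2,3])/d[2])
for u,v,z in[(268,237,.062),(376,237,.062),(269,248,.062),(374,248,.062),(267,122,.006),(378,122,.006),(254.5,322,.006),(386,322,.006)]:print(u,v,w(u,v,z).round(4))
p=(w(267,122,.006)+w(378,122,.006)+w(254.5,322,.006)+w(386,322,.006))/4;print(p)
E
```

```text
268 237 [0.4632 0.2765 0.062 ]
376 237 [0.4722 0.3424 0.062 ]
269 248 [0.4703 0.2758 0.062 ]
374 248 [0.4791 0.3406 0.062 ]
267 122 [0.3934 0.2802 0.006 ]
378 122 [0.4041 0.3588 0.006 ]
254.5 322 [0.549  0.2421 0.006 ]
386 322 [0.5638 0.3514 0.006 ]
[0.47758068 0.30813781 0.006     ]
```

{"api": "drive_tool", "payload": {
  "series": [
    [[0,3,25,0,1],[0,3,50,0,1],[0,3,75,0,1],[0,3,95,0,1],[0,3,105,0,1]]
  ],
  "grip_force": 25
}}

```text
t: 1.87
eef_pos: [0.4762, 0.3084, 0.0228]
orientation: [-3.139, -0.003, 3.008]
force: [-0.8, 0.5, 0.4]
finger_gap: 0.0852
```

```bash
python3 - <<'E'
from h import *
import cv2
to(.478,.3065,.024,3.0018)
p,d=r.grab_frame("wrist");cv2.imwrite("pics/w2.png",p)
E
```

```text
t 1.8667 pos [0.4762 0.3084 0.0228] rpy [-3.1389 -0.0034  3.0083] gap 0.0852 F [-0.8  0.5  0.4] 
shift [-2.  -1.6 -1.2] turn 0.37
```

View pics/w2.png

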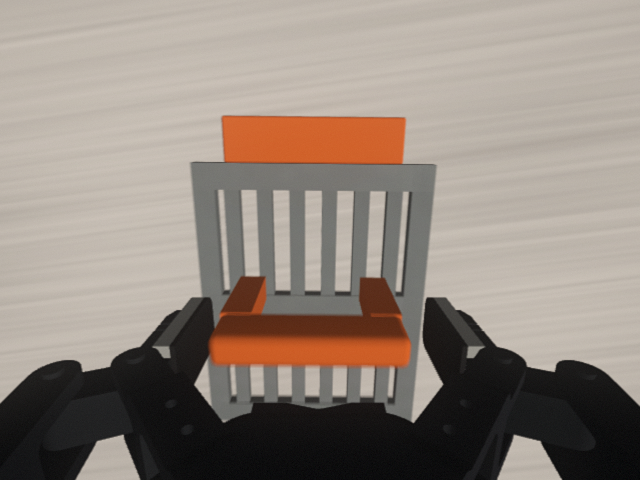

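{"api": "drive_tool", "payload": {
  "series": [
    [[-2,-2,0,0,1],[-2,-2,0,0,0.8],[-2,-2,0,0,0.6],[-2,-2,0,0,0.5],[-2,-2,0,0,0.5]]
  ],
  "grip_force": 25
}}

```text
t: 2.33
eef_pos: [0.4782, 0.3061, 0.0232]
orientation: [-3.139, -0.003, 3.008]
force: [-0.7, 0.4, 3.9]
finger_gap: 0.0695
```

```bash
python3 - <<'E'
from h import *
import cv2
to(.478,.3065,.024,3.0018)
p,d=r.grab_frame("wrist");cv2.imwrite("pics/w3.png",p)
E
```

```text
t 2.3333 pos [0.4782 0.3061 0.0232] rpy [-3.1392e+00 -3.1000e-03  3.0080e+00] gap 0.0695 F [-0.7  0.4  3.9] 
shift [ 0.3  0.3 -0.8] turn 0.36
```

View pics/w3.png

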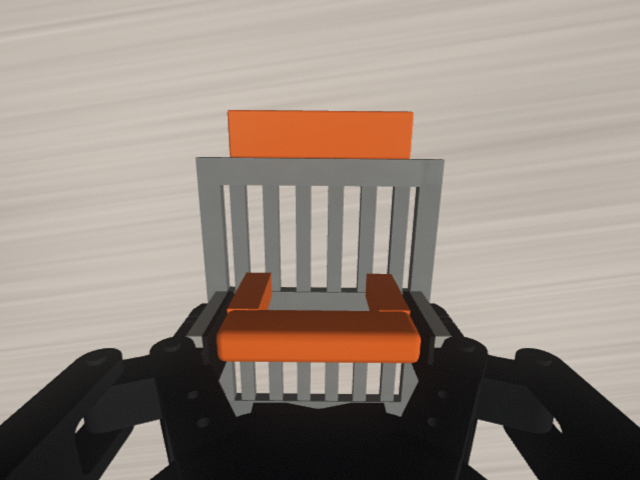

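{"api": "drive_tool", "payload": {
  "series": [
    [[0,0,-10,0,0.5],[0,0,-30,0,0.5],[0,0,-60,0,0.5],[0,0,-90,0,0.5],[0,0,-120,0,0.5]]
  ]
}}

```text
t: 2.8
eef_pos: [0.4782, 0.306, 0.1448]
orientation: [-3.139, -0.004, 3.008]
force: [1.0, -0.1, -2.1]
finger_gap: 0.0696
```

```bash
python3 - <<'E'
from h import *
import cv2
to(.4215,-.0592,.185,3.2366)
p,d=r.grab_frame("scene");cv2.imwrite("pics/s4.png",p)
E
```

```text
t 2.8 pos [0.4782 0.306  0.1448] rpy [-3.1387 -0.0037  3.0079] gap 0.0696 F [ 1.  -0.1 -2.1] 
shift [   7.6 -369.6  -39.1] turn -13.1
```

View pics/s4.png

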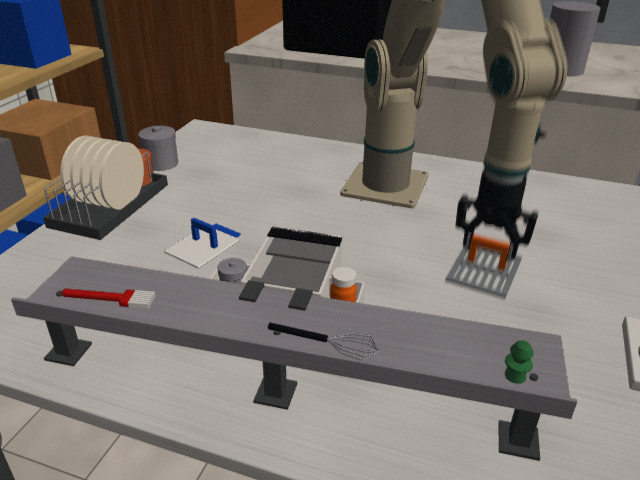

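{"api": "drive_tool", "payload": {
  "series": [
    [[0,-15,-15,-1,0.5],[0,-40,-30,-2,0.5],[0,-70,-40,-4,0.5],[2,-100,-40,-5,0.5],[2,-130,-40,-6,0.5]]
  ]
}}

```text
t: 3.27
eef_pos: [0.4614, 0.1783, 0.1913]
orientation: [3.138, 0.006, 3.114]
force: [-0.1, -0.5, -2.6]
finger_gap: 0.0697
```

```bash
python3 -c "
from h import *
to(.4215,-.0592,.185,3.2366)"
```

```text
t 3.2667 pos [0.4614 0.1783 0.1913] rpy [3.1376 0.0056 3.1139] gap 0.0697 F [-0.1 -0.5 -2.6] 
shift [  33.3 -238.5    5.2] turn -7.03
```

{"api": "drive_tool", "payload": {
  "series": [
    [[4,-30,0,-1.5,0.5],[8,-60,0,-3,0.5],[13,-90,0,-4.5,0.5],[18,-120,0,-6,0.5],[21,-150,0,-7,0.5]]
  ]
}}

```text
t: 3.68
eef_pos: [0.4351, 0.0274, 0.191]
orientation: [3.139, 0.006, -3.046]
force: [-0.1, -0.3, -1.1]
finger_gap: 0.0692
```

```bash
python3 -c "
from h import *
to(.4215,-.0592,.185,3.2366)"
```

```text
t 3.6833 pos [0.4351 0.0274 0.191 ] rpy [ 3.1385  0.0059 -3.0456] gap 0.0692 F [-0.1 -0.3 -1.1] 
shift [ 21.8 -84.9   5.6] turn 0.05
```

{"api": "drive_tool", "payload": {
  "series": [
    [[6,-25,5,0,0.5],[12,-48,5,0,0.5],[18,-70,10,0,0.5],[22,-85,15,0,0.5],[22,-85,20,0,0.5]]
  ]
}}

```text
t: 4.1
eef_pos: [0.4204, -0.063, 0.1708]
orientation: [3.14, 0.005, -3.052]
force: [-0.4, 0.4, -2.4]
finger_gap: 0.0698
```

```bash
python3 - <<'E'
from h import *
import cv2
to(.4215,-.0592,.132,3.2366)
p,d=r.grab_frame("scene");cv2.imwrite("pics/s5.png",cv2.resize(p[130:330,180:440],None,fx=3,fy=3))
p,d=r.grab_frame("top");cv2.imwrite("pics/t5.png",cv2.resize(p[120:320,220:460],None,fx=3,fy=3))
E
```

```text
t 4.1 pos [ 0.4204 -0.063   0.1708] rpy [ 3.1405  0.0055 -3.0517] gap 0.0698 F [-0.4  0.4 -2.4] 
shift [-1.3  3.7 38.8] turn -0.29
```

View pics/s5.png

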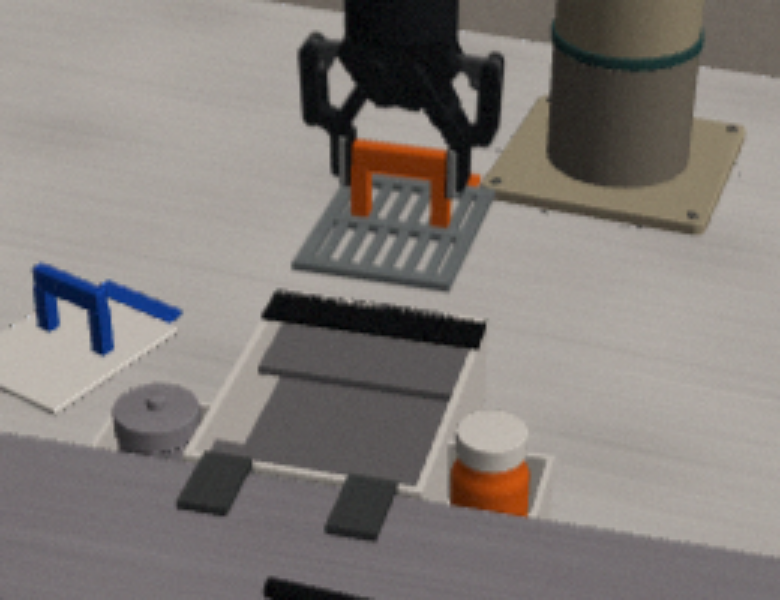

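View pics/t5.png

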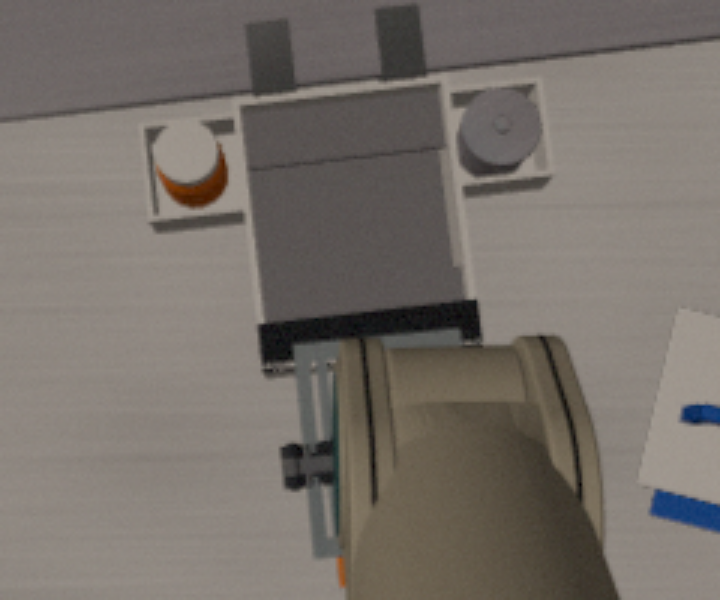

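{"api": "drive_tool", "payload": {
  "series": [
    [[0,3,10,0,0.5],[0,3,18,0,0.5],[0,3,23,0,0.5],[0,3,27,0,0.5],[0,3,31,0,0.5]]
  ]
}}

```text
t: 4.62
eef_pos: [0.4197, -0.056, 0.1393]
orientation: [3.138, 0.003, -3.046]
force: [-5.5, -0.3, 5.9]
finger_gap: 0.0698
```

```bash
python3 - <<'E'
from h import *
import cv2
to(.4215,-.0592,.132,3.2366)
p,d=r.grab_frame("wrist");cv2.imwrite("pics/w6.png",p)
E
```

```text
t 4.6167 pos [ 0.4197 -0.056   0.1393] rpy [ 3.1381e+00  2.9000e-03 -3.0464e+00] gap 0.0698 F [-5.5 -0.3  5.9] 
shift [-1.5 -3.4  7.2] turn 0.01
```

View pics/w6.png

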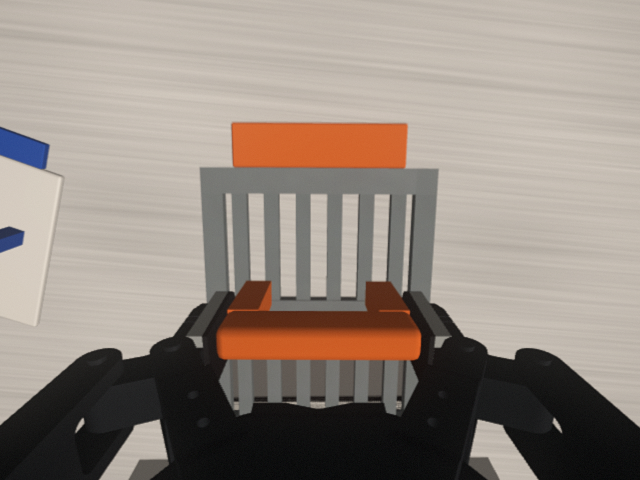

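{"api": "drive_tool", "payload": {
  "series": [
    [[0,-2,2,0,0.5],[0,-2,4,0,0.5],[0,-2,6,0,0.5],[0,-2,8,0,0.5],[0,-2,10,0,0.5]]
  ]
}}

```text
t: 5.08
eef_pos: [0.4175, -0.0583, 0.1285]
orientation: [3.138, -0.002, -3.047]
force: [-6.0, -0.3, 6.2]
finger_gap: 0.0698
```

```bash
python3 - <<'E'
from h import *
import cv2
to(.4215,-.0592,.132,3.2366)
p,d=r.grab_frame("wrist");cv2.imwrite("pics/w7.png",p)
p,d=r.grab_frame("scene");cv2.imwrite("pics/s7.png",cv2.resize(p[130:330,180:440],None,fx=3,fy=3))
E
```

```text
t 5.0833 pos [ 0.4175 -0.0583  0.1285] rpy [ 3.1379e+00 -1.6000e-03 -3.0471e+00] gap 0.0698 F [-6.  -0.3  6.2] 
shift [-3.9 -1.2 -3.5] turn -0.03
```

View pics/w7.png

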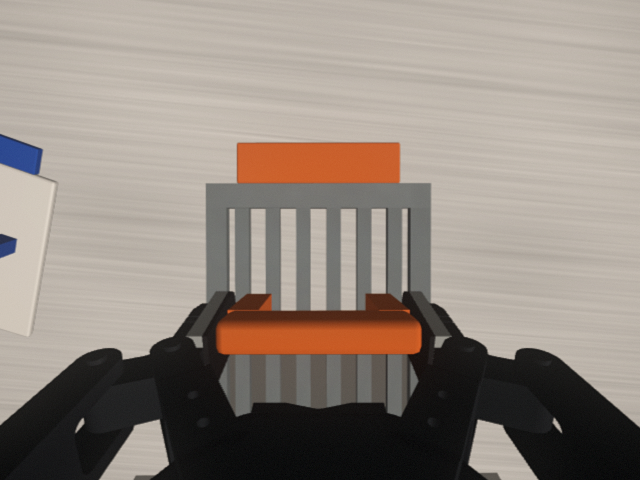

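View pics/s7.png

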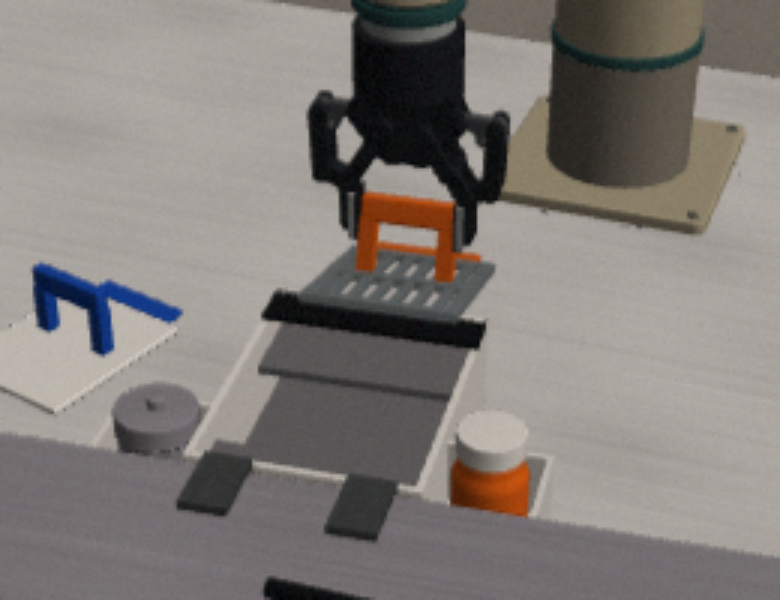

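```bash
cat >> h.py <<'E'
def tongue(u1,v1,u2,v2):
    c=r.get_calibration("wrist");K=c["camera_matrix"];T=c["tool_from_camera"]
    # top front edge, in tool coords (mm): x toward robot, z down
    z=K[0,0]*.08/(u2-u1)
    p=T@np.r_[np.linalg.inv(K)@[(u1+u2)/2,(v1+v2)/2,1]*z,1];return p[:3]*1000
E
python3 - <<'E'
from h import *
print(tongue(229,110.5,413,110.5),tongue(232.5,123,407.5,123),tongue(237,142.5,400,142.5))
E
```

```text
[80.5943878   2.08075517 20.80921622] [75.68028729  1.70116793 27.62896596] [66.94777221  1.04852474 37.50837623]
```

```bash
python3 - <<'E'
from h import *
D=np.load("pics/top0.npy");c=r.get_calibration("top");T=c["extrinsics"];K=c["camera_matrix"]
v,u=np.mgrid[0:480,0:640];P=np.stack([(u-K[0,2])/K[0,0]*D,(v-K[1,2])/K[1,1]*D,D],-1)@T[:3,:3].T+T[:3,3]
y=.095;Rm=np.array([[np.cos(y),np.sin(y)],[-np.sin(y),np.cos(y)]])
q=(P[...,:2]-[.581,-.044])@Rm.T; z=P[...,2]-.1
for a,b in [(84,90),(90,96),(96,102),(102,110),(110,120),(120,140)]:
    m=(q[...,0]>a/1e3)&(q[...,0]<b/1e3)&(abs(q[...,1])<.07)&(D>0);print(a,b,m.sum(),z[m].max().round(4),np.median(z[m]).round(4))
to(.4175,-.0583,.18,3.2366)
E
```

```text
84 90 210 0.0219 0.0004
90 96 350 0.0281 0.0188
96 102 162 0.0317 0.0232
102 110 255 0.0301 0.0221
110 120 322 0.0299 0.0225
120 140 668 0.0307 0.0219
t 5.1833 pos [ 0.4176 -0.0583  0.1283] rpy [ 3.1378e+00 -1.6000e-03 -3.0472e+00] gap 0.0692 F [-6.1 -0.1  2.8] 
shift [  0.1   0.2 -51.7] turn -0.04
```

{"api": "drive_tool", "payload": {
  "series": [
    [[0,0,-6,0,0.5],[0,0,-18,0,0.5],[0,0,-32,0,0.5],[0,0,-46,0,0.5],[-5,0,-56,0,0.5]]
  ]
}}

```text
t: 5.6
eef_pos: [0.423, -0.0584, 0.1856]
orientation: [3.138, -0.0, -3.048]
force: [-0.4, 0.1, -2.2]
finger_gap: 0.0694
```

```bash
python3 - <<'E'
from h import *
import cv2
to(.593,-.043,.185,3.2366)
p,d=r.grab_frame("wrist");cv2.imwrite("pics/w8.png",p)
E
```

```text
t 5.6 pos [ 0.423  -0.0584  0.1856] rpy [ 3.1383e+00 -1.0000e-04 -3.0477e+00] gap 0.0694 F [-0.4  0.1 -2.2] 
shift [-170.7   -0.6    0.6] turn -0.06
```

View pics/w8.png

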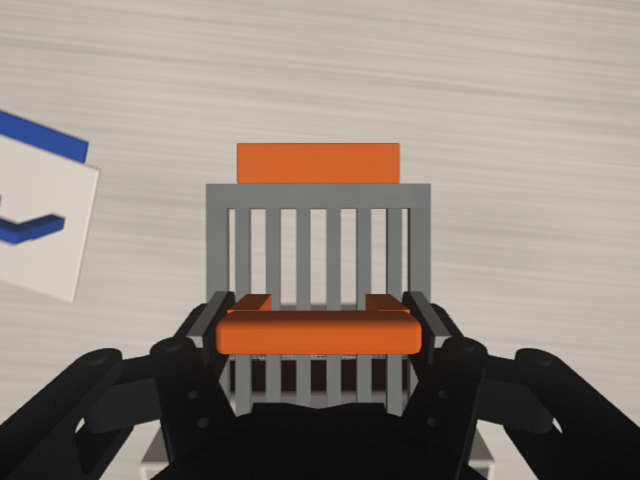

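Tilt holds (tongue edge at row 142, same as before lifting). Move over the bay.

{"api": "drive_tool", "payload": {
  "series": [
    [[-15,0,0,0,0.5],[-40,0,0,0,0.5],[-70,0,0,0,0.5],[-100,0,0,0,0.5],[-125,0,0,0,0.5]]
  ]
}}

```text
t: 6.07
eef_pos: [0.5533, -0.0464, 0.1878]
orientation: [3.139, 0.008, -3.047]
force: [0.7, -0.5, -2.2]
finger_gap: 0.0692
```

{"api": "drive_tool", "payload": {
  "series": [
    [[-15,0,0,0,0.5],[-30,0,0,0,0.5],[-43,0,0,0,0.5],[-43,0,0,0,0.5],[-43,0,0,0,0.5]]
  ]
}}

```text
t: 6.48
eef_pos: [0.5962, -0.0424, 0.1874]
orientation: [3.139, 0.008, -3.047]
force: [-1.4, -0.6, -2.4]
finger_gap: 0.0693
```

```bash
python3 - <<'E'
from h import *
import cv2
to(.593,-.043,.147,3.2366)
p,d=r.grab_frame("wrist");cv2.imwrite("pics/w9.png",p)
p,d=r.grab_frame("scene");cv2.imwrite("pics/s9.png",cv2.resize(p[130:330,180:440],None,fx=3,fy=3))
E
```

```text
t 6.4833 pos [ 0.5962 -0.0424  0.1874] rpy [ 3.1391  0.0078 -3.0473] gap 0.0693 F [-1.4 -0.6 -2.4] 
shift [ 3.6 -0.4 40.4] turn -0.04
```

View pics/w9.png

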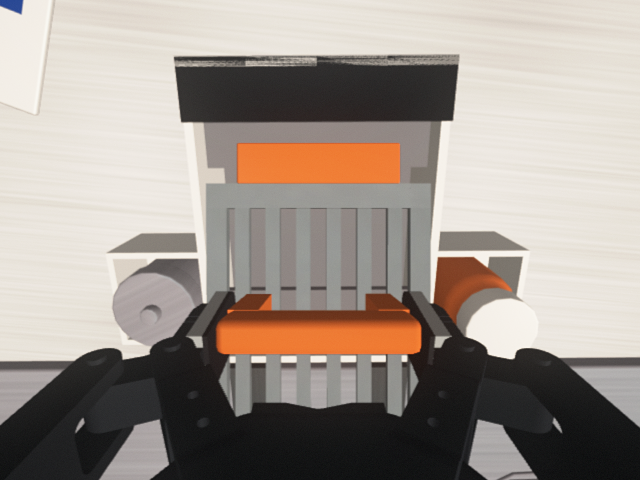

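View pics/s9.png

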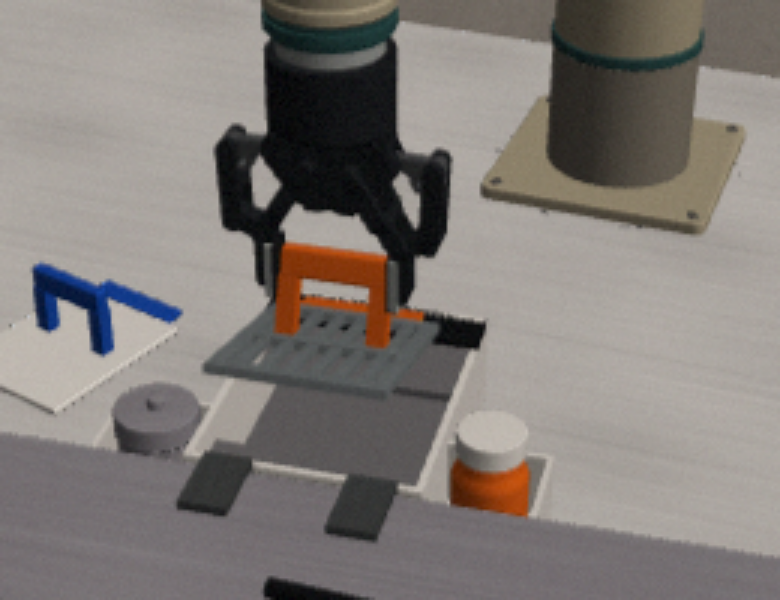

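```bash
python3 - <<'E'
from h import *
c=r.get_calibration("wrist");K=c["camera_matrix"];T=c["tool_from_camera"]
def at(u,v,z):
    d=T[:3,:3]@np.linalg.inv(K)@[u,v,1];o=T[:3,3];return (o+d*(z-o[2])/d[2])*1000
a=at(183,121,.0634);b=at(452,121,.0634);print(a,b,np.linalg.norm(a-b),tongue(237,142.5,400,142.5))
E
```

```text
[ 77.99263532 -73.70645588  63.4       ] [78.11607335 74.88327567 63.4       ] 148.5897828140623 [66.9480387  1.0501897 37.5155681]
```

{"api": "drive_tool", "payload": {
  "series": [
    [[2,0,8,0,0.5],[2,0,18,0,0.5],[2,0,28,0,0.5],[2,0,36,0,0.5],[2,0,41,0,0.5]]
  ]
}}

```text
t: 7.0
eef_pos: [0.5922, -0.0428, 0.1448]
orientation: [3.139, 0.004, -3.048]
force: [0.2, -0.0, -2.4]
finger_gap: 0.0697
```

```bash
python3 - <<'E'
from h import *
import cv2
to(.581-.0135*.9955,-.044-.0135*.095,.146,3.2366)
p,d=r.grab_frame("wrist");cv2.imwrite("pics/w10.png",p)
E
```

```text
t 7.0 pos [ 0.5922 -0.0428  0.1448] rpy [ 3.1389  0.0041 -3.0478] gap 0.0697 F [ 0.2 -0.  -2.4] 
shift [24.7 -0.2 -1.3] turn -0.07
```

View pics/w10.png

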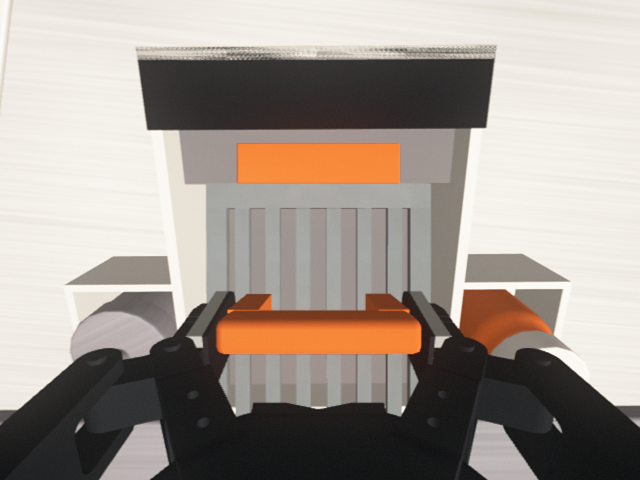

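{"api": "drive_tool", "payload": {
  "series": [
    [[6,0,-1,0,0.5],[12,0,-1,0,0.5],[18,0,-1,0,0.5],[24,0,-1,0,0.5],[24,0,-1,0,0.5]]
  ]
}}

```text
t: 7.47
eef_pos: [0.5663, -0.0453, 0.1456]
orientation: [3.139, 0.002, -3.048]
force: [-0.6, -0.5, -3.2]
finger_gap: 0.0696
```

```bash
python3 - <<'E'
from h import *
import cv2
to(.581-.0135*.9955,-.044-.0135*.095,.146,3.2366)
p,d=r.grab_frame("wrist");cv2.imwrite("pics/w11.png",p)
p,d=r.grab_frame("scene");cv2.imwrite("pics/s11.png",cv2.resize(p[130:330,180:440],None,fx=3,fy=3))
E
```

```text
t 7.4667 pos [ 0.5663 -0.0453  0.1456] rpy [ 3.1389e+00  1.8000e-03 -3.0480e+00] gap 0.0696 F [-0.6 -0.5 -3.2] 
shift [-1.2 -0.1 -0.4] turn -0.08
```

View pics/w11.png

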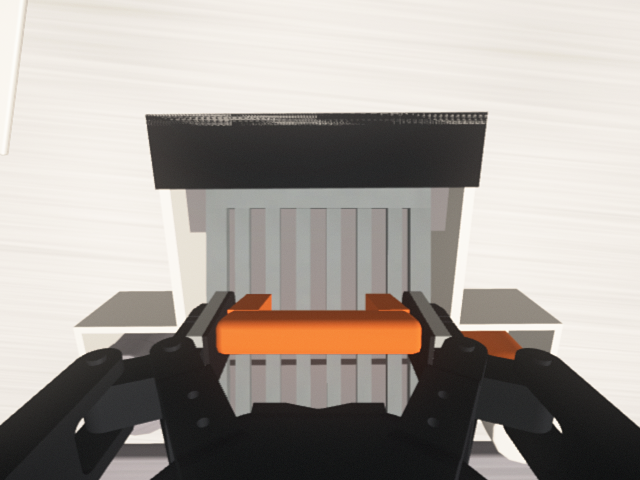

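View pics/s11.png

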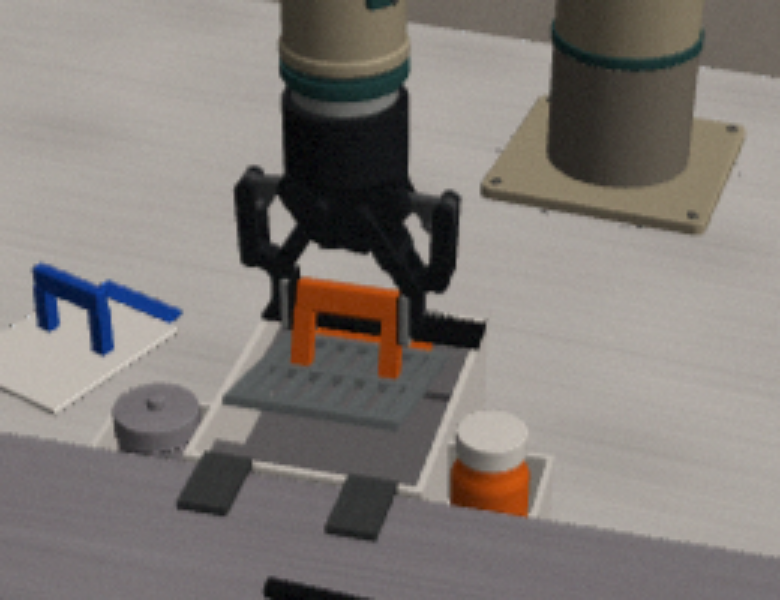

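{"api": "drive_tool", "payload": {
  "series": [
    [[0,0,3,0,0.5],[-1,0,6,0,0.5],[-3,0,8,0,0.5],[-4,0,10,0,0.5],[-6,0,12,0,0.5]]
  ]
}}

```text
t: 7.98
eef_pos: [0.5761, -0.0444, 0.1344]
orientation: [3.139, 0.008, -3.048]
force: [2.9, -0.7, 5.0]
finger_gap: 0.0694
```

```bash
python3 - <<'E'
from h import *
import cv2
to(.580,-.0441,.1232,3.2366)
p,d=r.grab_frame("wrist");cv2.imwrite("pics/w12.png",p)
E
```

```text
t 7.9833 pos [ 0.5761 -0.0444  0.1344] rpy [ 3.1392  0.0077 -3.0477] gap 0.0694 F [ 2.9 -0.7  5. ] 
shift [-3.8 -0.1 11.2] turn -0.06
```

View pics/w12.png

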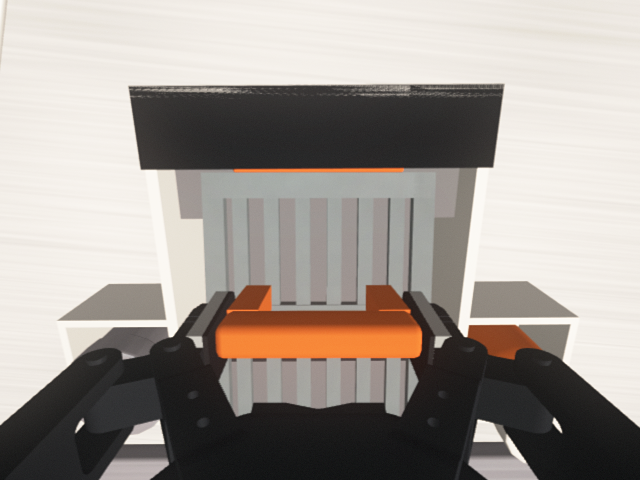

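{"api": "drive_tool", "payload": {
  "series": [
    [[-1,0,2,0,0.5],[-1,0,4,0,0.5],[-2,0,6,0,0.5],[-3,0,8,0,0.5],[-3,0,9,0,0.5]]
  ]
}}

```text
t: 8.45
eef_pos: [0.5793, -0.0439, 0.1246]
orientation: [3.139, 0.007, -3.047]
force: [1.5, 1.0, 3.4]
finger_gap: 0.0697
```

```bash
python3 - <<'E'
from h import *
import cv2
to(.580,-.0441,.1232,3.2366)
p,d=r.grab_frame("wrist");cv2.imwrite("pics/w13.png",p)
p,d=r.grab_frame("scene");cv2.imwrite("pics/s13.png",cv2.resize(p[130:330,180:440],None,fx=3,fy=3))
E
```

```text
t 8.45 pos [ 0.5793 -0.0439  0.1246] rpy [ 3.1391  0.0072 -3.0474] gap 0.0697 F [1.5 1.  3.4] 
shift [-0.7 -0.3  1.4] turn -0.04
```

View pics/w13.png

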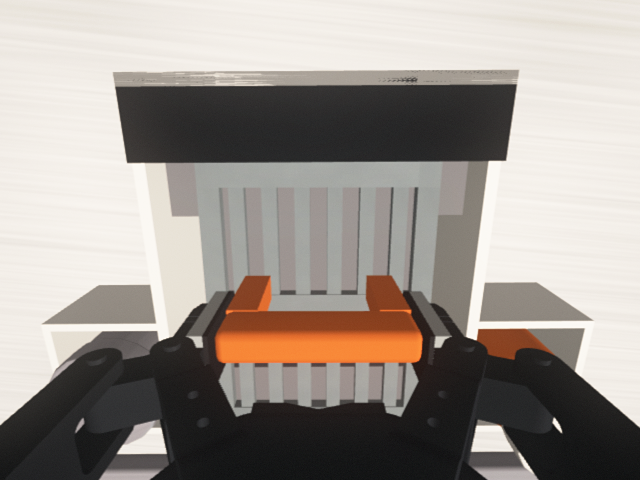

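View pics/s13.png

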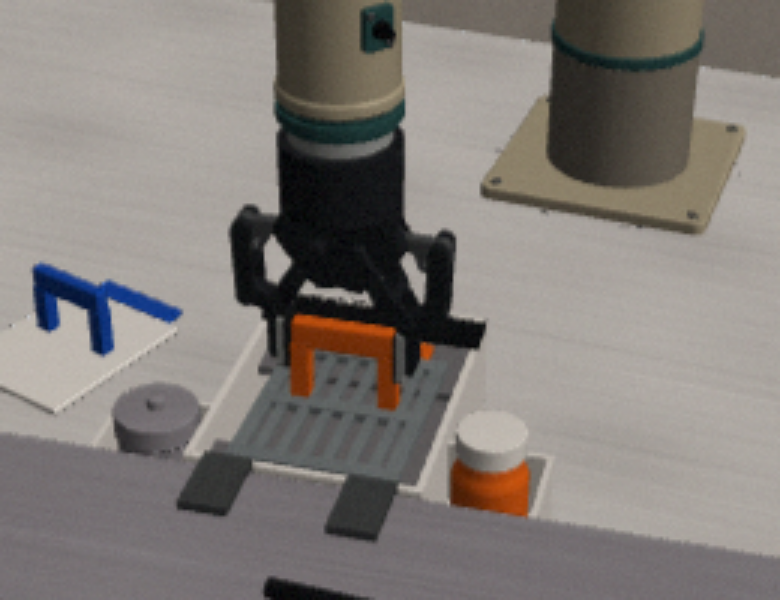

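{"api": "drive_tool", "payload": {
  "series": [
    [[0,0,1,0,0.5],[0,0,2,0,0.5],[0,0,3,0,0.5],[0,0,3,0,0.5],[0,0,3,0,0.5]]
  ]
}}

```text
t: 8.97
eef_pos: [0.5786, -0.0439, 0.1215]
orientation: [3.139, 0.006, -3.047]
force: [2.1, -0.4, 3.2]
finger_gap: 0.0698
```

```bash
python3 - <<'E'
from h import *
import cv2
to(.580,-.0441,.1232,3.2366)
p,d=r.grab_frame("wrist");cv2.imwrite("pics/w14.png",p)
E
```

```text
t 8.9667 pos [ 0.5786 -0.0439  0.1215] rpy [ 3.139   0.006  -3.0473] gap 0.0698 F [ 2.1 -0.4  3.2] 
shift [-1.4 -0.3 -1.7] turn -0.04
```

View pics/w14.png

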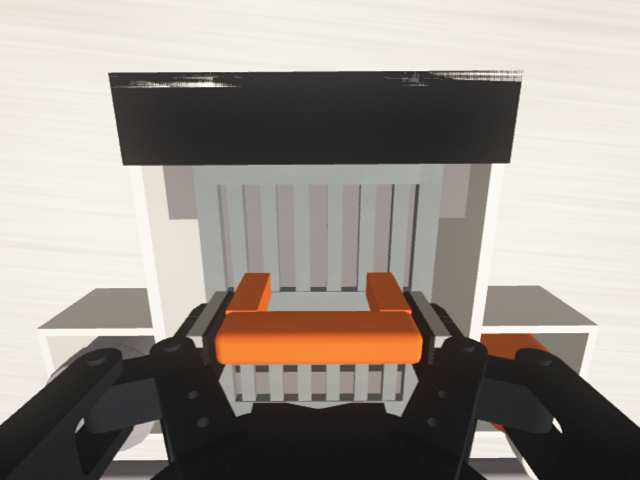

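{"api": "drive_tool", "payload": {
  "series": [
    [[0,0,1,0,0.5],[0,0,1.5,0,0.5],[0,0,2,0,0.5],[0,0,2,0,0.5],[0,0,2,0,0.5]]
  ]
}}

```text
t: 9.43
eef_pos: [0.5787, -0.0439, 0.1214]
orientation: [3.139, 0.007, -3.047]
force: [-1.5, 0.0, 17.7]
finger_gap: 0.0692
```

Force rose to 17.7 N with no more travel, so it is seated. I'll ease off and open.

{"api": "drive_tool", "payload": {
  "series": [
    [[0,0,-0.5,0,0.5],[0,0,-0.5,0,0.8],[0,0,-0.5,0,1],[0,0,-0.5,0,1],[0,0,-0.5,0,1]]
  ]
}}

```text
t: 9.85
eef_pos: [0.5782, -0.044, 0.1213]
orientation: [3.139, 0.005, -3.048]
force: [0.9, 0.7, -0.8]
finger_gap: 0.0853
```

```bash
python3 - <<'E'
from h import *
import cv2
to(.580,-.0441,.1232,3.2366)
p,d=r.grab_frame("wrist");cv2.imwrite("pics/w15.png",p)
E
```

```text
t 9.85 pos [ 0.5782 -0.044   0.1213] rpy [ 3.1391  0.0054 -3.0475] gap 0.0853 F [ 0.9  0.7 -0.8] 
shift [-1.8 -0.3 -1.9] turn -0.06
```

View pics/w15.png

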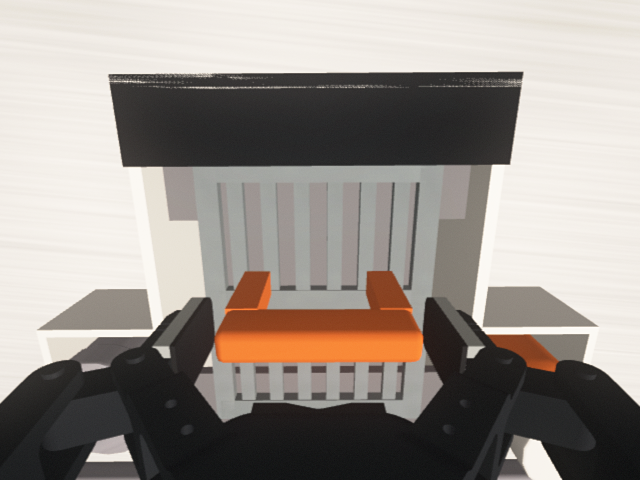

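Both pads are clear of the handle (pads at columns 211 and 424, bar 217–422). Retreat straight up.

{"api": "drive_tool", "payload": {
  "series": [
    [[0,0,-12,0,1],[0,0,-30,0,1],[0,0,-55,0,1],[0,0,-85,0,1],[0,0,-115,0,1]]
  ]
}}

```text
t: 10.32
eef_pos: [0.577, -0.0443, 0.2369]
orientation: [3.139, 0.004, -3.048]
force: [0.4, -0.7, -0.1]
finger_gap: 0.0854
```

{"api": "drive_tool", "payload": {
  "series": [
    [[40,0,-10,0,1],[80,0,-20,0,1],[110,0,-30,0,1],[120,0,-30,0,1],[120,0,-30,0,1]]
  ]
}}

```text
t: 10.73
eef_pos: [0.4552, -0.0562, 0.267]
orientation: [3.139, 0.003, -3.049]
force: [-0.1, -0.4, -0.0]
finger_gap: 0.0852
```

```bash
python3 - <<'E'
from h import *
import cv2
to(.580,-.0441,.1232,3.2366)
p,d=r.grab_frame("top");cv2.imwrite("pics/t16.png",cv2.resize(p[120:320,260:500],None,fx=3.2,fy=3,interpolation=cv2.INTER_CUBIC) if 0 else cv2.resize(p[120:320,260:500],None,fx=3,fy=3))
c=r.get_calibration("top");T=c["extrinsics"];K=c["camera_matrix"]
v,u=np.mgrid[0:480,0:640];P=np.stack([(u-K[0,2])/K[0,0]*d,(v-K[1,2])/K[1,1]*d,d],-1)@T[:3,:3].T+T[:3,3]
y=.095;Rm=np.array([[np.cos(y),np.sin(y)],[-np.sin(y),np.cos(y)]])
q=(P[...,:2]-[.581,-.044])@Rm.T*1000; z=(P[...,2]-.1)*1000
for a,b in [(-58,-50),(-40,-20),(20,40),(60,70),(70,77)]:
    m=(q[...,0]>a)&(q[...,0]<b)&(abs(q[...,1])<50)&(d>0)
    if m.sum(): print(a,b,m.sum(),np.percentile(z[m],[10,50,90]).round(1))
p,d=r.grab_frame("scene");cv2.imwrite("pics/s16.png",cv2.resize(p[130:330,180:440],None,fx=3,fy=3))
E
```

```text
t 10.7333 pos [ 0.4552 -0.0562  0.267 ] rpy [ 3.1394  0.0033 -3.0487] gap 0.0852 F [-0.1 -0.4 -0. ] 
shift [-125.     0.2  144.3] turn -0.12
-58 -50 37 [2.1 6.3 7.8]
-40 -20 84 [-39.4   4.3   7.6]
20 40 397 [-41.2   3.9   7.9]
60 70 241 [1.3 5.7 8.3]
70 77 122 [3.5 6.  8.2]
```

View pics/t16.png

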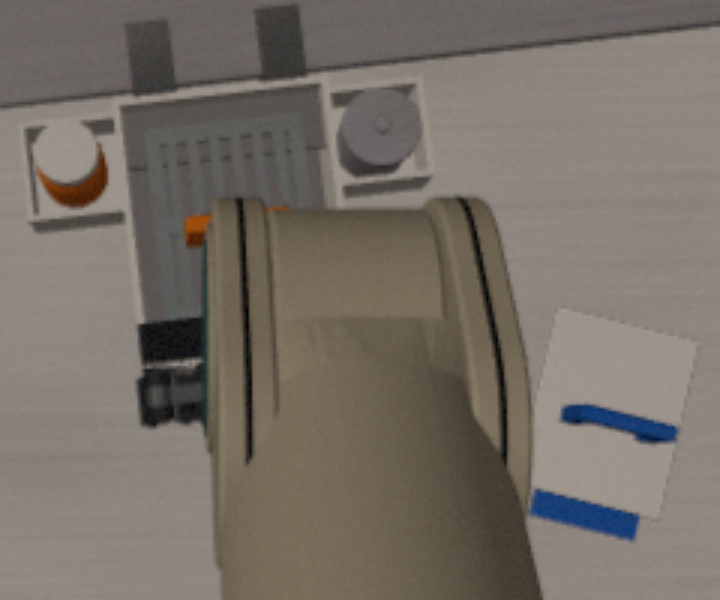

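View pics/s16.png

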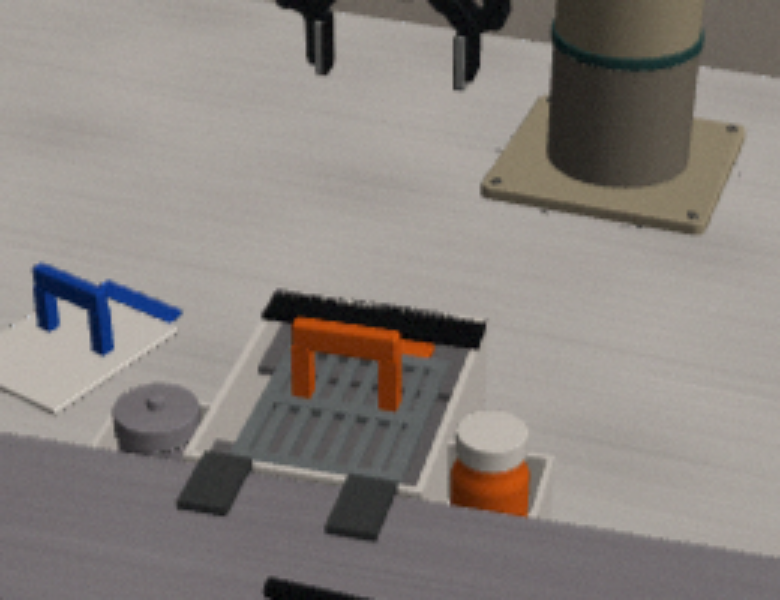

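```bash
python3 - <<'E'
from h import *
p=ray("top",np.array([(147,130),(300,112)])/3+[260,120]-.33,.106)[:,:2]
y=.095;Rm=np.array([[np.cos(y),np.sin(y)],[-np.sin(y),np.cos(y)]])
q=(p-[.581,-.044])@Rm.T;print(q.round(4), np.arctan2(-(q[0]-q[1])[0],(q[0]-q[1])[1]))
E
```

```text
[[ 0.0748  0.0533]
 [ 0.0755 -0.0542]] 0.007149573850095859
```

```bash
python3 -c "
from bench import r
print(r.sign_off())"
```

```text
the job is handed in; nothing more can be done
None
```

The grate is back in the caddy, flat on the ledges with its tongue under the lip. I handed the job in at about 11 s of the 42 s allowed.

**Grip:** I did not grip across the 12 mm bar as suggested, because the move interface cannot tilt the tool. I gripped the handle end to end across its 70 mm, so the grate could turn about the grip.

**Hooking and lowering:** I pressed the grate's far end on top of the lip until it tilted about 13°, with the tongue end low. Then I hooked the tongue under the lip and swung the far end down in small steps. When the upward force rose to 17.7 N with no further travel, I opened the gripper and backed away.

**Last checks:**
- **Height and tilt:** the top surface measures about 6 mm above the ledges at both ends, which is the plate's thickness, so it lies flat.
- **Position:** the far edge is at about x = +75 mm in the caddy's frame, which puts the tongue tip near −85 mm (allowed −95 to −66).
- **Yaw:** it is turned about 0.01 rad from the caddy.
- **Robot:** the gripper is open and clear of everything, with about 0 N on the wrist.
- **Cover:** it looks unmoved in the pictures; I did not measure its position at the end.

No check failed. The wrist and top cameras differed by about 4 mm on the grate's starting y, and I used a value between them.

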